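# Pack the cake cartons for delivery and latch the case

## Task

Pack the pastry order for delivery: swing the lid of the aluminium case open past its balance point so that it stays open by itself when you let go, then put every small cake carton from the baking tray onto the floor of the case, without stacking. Shut the lid, hook the wire bail of the draw latch over the keeper on the lid, and snap the lever down over centre so that it stays flat against the case. Leave the bowl and the jam jar where they are.

Things in the scene. Friction and masses are not known exactly. Their poses are not given: they have to be found in the camera images.
- case: open-topped aluminium delivery case, fixed, yaw varies; 246 (x) by 212 (y) by 100 mm to the rim (160 mm with the lid shut), walls and floor 8 mm thick. Origin at the centre of its underside. The lid is hinged along the top edge of its +y side; the draw latch is in the middle of its -y side
- case_floor (a point): centre of the case's inner floor, 8 mm above the table, axes as the case's; inside, the floor is 230 (x) by 196 mm (y), and the walls rise 92 mm above it
- lid (a joint): lid angle, rad: 0 shut, 1.65 fully open (stop). Aluminium shell 60 mm high, 0.45 kg, hinged on the line y = +106, z = 100 mm of the case's frame (along x); its -y edge rises. Balance point about 1.2 rad: below it the lid falls shut (damped), above it it falls open and stays
- lid_handle (a point): middle of the lid's grip: round black bar, 12 mm thick, 110 mm free length, along the case's x, its axis 38 mm above the lid's top face, between two end posts. Lid shut: at y = -14, z = 198 mm of the case's frame, i.e. 120 mm towards -y from the hinge line and 98 mm above it. Axes turn with the lid
- keeper (a point): seat of the bail's cross bar (its middle) in the keeper on the lid's -y face: a steel shelf 44 mm wide, 18 mm out from the lid, with an upturned lip (4 mm thick, 9 mm high) on its outer edge, slot 14 mm wide. Seat: mid-slot, 4 mm above the shelf; lid shut: y = -113, z = 140 mm of the case's frame. Axes turn with the lid
- lever (a joint): draw latch lever angle, rad: 0 = hanging down flat on the case's -y wall (latched), pi/2 = straight out to -y, 2.3 to 2.5 at the start (out and up), stop 2.6. Pivot along the case's x at y = -120, z = 95 mm. Friction holds it. With the bail hooked about 5 N near its end presses it down against a spring; below about 0.45 rad it is over centre and snaps to 0 by itself
- lever_tip (a point): free end of the lever, 75 mm from its pivot, on its centre line. The lever is a steel strip 28 mm wide (along the case's x) and 5 mm thick, its last 14 mm a black grip 8 mm thicker on the side that faces away from the wall when latched
- bar_mid (a point): middle of the bail's cross bar, 8 mm thick, 84 mm long, along the case's x. Bail: wire loop hinged 16 mm along from the lever's pivot (5 mm off its centre line, towards the wall when latched), bar 56 mm from that hinge, legs at x = +-42 mm either side of the lever. Swings freely, rests leaning out. With the lever above 2.15 rad push it in past upright: it falls on the lid above the slot; lowering the lever draws it in
- tray: flat perforated aluminium baking tray, fixed, 300 (x) by 300 (y) by 4 mm; origin at the centre of its underside. The cartons stand on it
- carton0: small cake carton, a box with brown card base and white lid, 74 (its x) by 46 (its y) by 72 mm (its z), 0.15 kg, standing upright on the tray at the start; origin at the centre of its underside. None at the start if this carton is absent in this run (2 to 4 of the four cartons are there)
- carton1: small cake carton, a box with brown card base and white lid, 74 (its x) by 46 (its y) by 72 mm (its z), 0.15 kg, standing upright on the tray at the start; origin at the centre of its underside. None at the start if this carton is absent in this run (2 to 4 of the four cartons are there)
- carton2: small cake carton, a box with brown card base and white lid, 74 (its x) by 46 (its y) by 72 mm (its z), 0.15 kg, standing upright on the tray at the start; origin at the centre of its underside. None at the start if this carton is absent in this run (2 to 4 of the four cartons are there)
- carton3: small cake carton, a box with brown card base and white lid, 74 (its x) by 46 (its y) by 72 mm (its z), 0.15 kg, standing upright on the tray at the start; origin at the centre of its underside. None at the start if this carton is absent in this run (2 to 4 of the four cartons are there)
- bowl: steel bowl, 150 mm across, 70 mm high; origin at the centre of its underside; leave it alone
- jam_jar: closed amber glass jam jar, 64 mm across, 90 mm high; origin at the centre of its underside; leave it alone

How it is judged (in metres and radians):
On the way, in this order (a step that is already met when the one before it is completed fails the run):
1. the lid stands open on its own, let go (handle over 5 cm from the grasp point) (value of joint lid above 1.5 rad and distance between the grasp point and lid_handle above 0.05 m), for 0.5 s.
2. all cartons that are there lie on the floor of the case (x of carton0 in the frame of case_floor between -0.115 and 0.115 m and y of carton0 in the frame of case_floor between -0.098 and 0.098 m and z of carton0 in the frame of case_floor between -0.01 and 0.05 m and linear speed of each of carton0, carton1, carton2, carton3 below 0.03 m/s and x of carton1 in the frame of case_floor between -0.115 and 0.115 m and y of carton1 in the frame of case_floor between -0.098 and 0.098 m and z of carton1 in the frame of case_floor between -0.01 and 0.05 m and x of carton2 in the frame of case_floor between -0.115 and 0.115 m and y of carton2 in the frame of case_floor between -0.098 and 0.098 m and z of carton2 in the frame of case_floor between -0.01 and 0.05 m and x of carton3 in the frame of case_floor between -0.115 and 0.115 m and y of carton3 in the frame of case_floor between -0.098 and 0.098 m and z of carton3 in the frame of case_floor between -0.01 and 0.05 m), for 0.2 s.
3. the lid is shut (value of joint lid below 0.03 rad), for 0.2 s.
4. the bail's cross bar is down in the keeper's slot (distance between bar_mid and keeper below 0.009 m), for 0.1 s.
At the end, for the whole second after the job is handed in: Every carton there lies at rest on the case floor (underside centre inside the walls, under 5 cm above the floor: not stacked), the lid is shut (below 0.02 rad), the bail bar is in the keeper slot (within 9 mm of its seat), the lever is snapped down (below 0.08 rad) (all of step 2 and value of joint lid below 0.02 rad and distance between bar_mid and keeper below 0.009 m and value of joint lever below 0.08 rad); the robot touches nothing.
It fails at once if the bowl is moved more than 4 cm (distance of bowl from where it was at the start of the episode above 0.04 m).
It fails at once if the jam jar is moved more than 4 cm (distance of jam_jar from where it was at the start of the episode above 0.04 m).
Of carton0, carton1, carton2, carton3 only 2 to 4 are there at a start; the rules pass over those that are not, and their reading is None.
At some moment in a run one of carton0, carton1, carton2, carton3 may be knocked a few centimetres aside while the robot is not near it.
Once in a run the grip may slacken for a moment while it holds something.
It also fails if it takes over 210 s, if anything falls off the work surface, if the arm or the gripper's body presses on something with over 40 N, if the wrist force passes 120 N, or if a joint passes its speed limit or range.

## Robot

A 6-joint arm with a two-finger parallel gripper is mounted at the origin on the work surface. World frame = base frame: x ahead of the robot, y to its left, z up, the work surface at z = 0. Lengths are in mm, angles in rad, forces in N, time in s.
With the tool pointing down it reaches from about 325 to 875 mm from the base axis. Payload 4.4 kg.
Tool frame: the origin (TCP) lies on the centre line of the jaws, within the pads' length; the fingertips stand ahead of it and the grasp point (between the pads) lies 6 mm ahead of it (ctrl.tcp_to_tips is the z of the fingertips in the tool frame, in mm); z points along the fingers, y is the direction in which the jaws open and shut (so a half turn about z gives the same grasp; the last joint's range is limited). The gripper opens to 85 mm and grips with 20 to 120 N. Pads are 22 mm wide; open, the fingers measure 114 mm over their backs; the gripper's body (76 mm by 85 mm) begins 54 mm behind the grasp point. The pads swing forward as they close: fully open they stand 13 mm farther back than shut.
Start: joints at [-0.15, 0.207, 1.542, -0, 1.393, -0.15], TCP at [575.002, -0.012, 256.282] pointing down, gripper open.
Joint ranges: [-2.73, 2.73], [-0.86, 2.22], [0.23, 2.46], [-1.11, 4.25], [0.08, 2.63], [-2.82, 2.82]. Speed limits (rad/s): [2.79, 2.79, 3.14, 3.14, 3.14, 3.14].

## Interface

Orientations are given as a 3x3 rotation matrix whose columns are the frame's x, y, z axes.
In Python, from plant import ctrl, sensors, optics gives the robot as it stands. Calls block until the motion is done:
- ctrl.move_ptp(position, orientation): joint-space move of the TCP to a pose.
- ctrl.move_l(position, rot=None, vel=150, threshold=None): straight line of the TCP; rot=None keeps the orientation; vel is the mean speed in mm/s. With threshold (N) it stops when the force on the tool has changed by that much, and returns True; else False.
- ctrl.set_joints(angles): joint-space move.
- ctrl.gripper_to(opening, force=None): finger opening in mm; force is the grip in N (None keeps the last); returns when the fingers have stopped.
- ctrl.hold(seconds).
- ctrl.solve_ik(position, orientation): joint angles nearest the present ones, or None.
- sensors.read_state(): the state.
- optics.grab_frame(name): name is "scene" or "side" or "wrist"; returns (picture, depth): 420x560x3 uint8, red, green, blue; 420x560 float32, mm along the optical axis (not along the pixel's ray), 0 where there is no reading.
- optics.camera_params(name): a dict with "mtx" (3x3 intrinsics, pixels), "R" (3x3) and "t" (3): a world point X has camera coordinates R X + t; the wrist camera has in their place "T_tool_cam" (4x4, takes a point from camera to tool coordinates, whose origin is the TCP and whose axes are the flange's). Camera axes: x right, y down, z forward; pixel columns grow to the right and rows downward; lengths in mm; the calibration is good to about 2 mm. A picture is of the moment at which its call begins: read the wrist's pose just before it. camera_params takes no time and is no camera call.
A pose or a line that the arm cannot do raises ctrl.MotionError and nothing moves.
- ctrl.finish_job(): hands the job in, once; it reports no verdict.
The state is a dict: "t": time; "q": joint angles; "qvel": joint speeds; "tau": joint torques, N m; "eef_pos": TCP position; "eef_rot": TCP orientation; "force": force on the tool from outside, world axes, zero at the start; "wrist_torque": the same for the moment, N m; "grip_width": finger opening in mm.
Only numpy, scipy, OpenCV 4.12 (cv2) and the standard library are available. Lean on these libraries where they do the work, as an engineer would, in place of code of your own. Each camera call takes 0.05 s, during which the arm holds its last target. There are 200 camera calls.

## Working session

There is one attempt and no reset: what is moved stays moved. The work goes in short steps, each a Python script; the robot and the scene stay as the last script left them, time stands still between calls to the robot, and variables do not carry over. Pictures are saved under pics/ and viewed, about 12 in all and at most 16, crops included, and the job is handed in when it is done.

```bash
ls; mkdir -p pics
python3 - <<'E'
from plant import ctrl,sensors,optics
import numpy as np,cv2
np.set_printoptions(precision=3,suppress=True)
for n in ("scene","side"):
    im,d=optics.grab_frame(n); p=optics.camera_params(n)
    cv2.imwrite(f"pics/{n}0.png",im[:,:,::-1]); np.savez(f"pics/{n}0.npz",im=im,d=d,**p)
    print(n,p['mtx'],p['R'],p['t'],"cam at",-p['R'].T@p['t'])
print(optics.camera_params("wrist"),ctrl.tcp_to_tips); s=sensors.read_state();print(s)
E
```

```text
pics
scene [[542.251   0.    284.383]
 [  0.    542.251 207.143]
 [  0.      0.      1.   ]] [[ 0.622  0.783 -0.   ]
 [ 0.619 -0.492 -0.613]
 [-0.48   0.381 -0.79 ]] [-361.938 -251.965 1747.616] cam at [1219.256 -506.737 1226.897]
side [[502.864   0.    281.459]
 [  0.    502.864 211.837]
 [  0.      0.      1.   ]] [[ 0.949 -0.313 -0.017]
 [-0.2   -0.562 -0.803]
 [ 0.242  0.766 -0.596]] [-561.137  260.609 1163.609] cam at [ 302.8   -920.226  893.461]
{'mtx': array([[328.143,   0.   , 283.165],
       [  0.   , 328.143, 206.091],
       [  0.   ,   0.   ,   1.   ]]), 'T_tool_cam': array([[  -0.   ,   -0.953,   -0.303,   76.331],
       [   1.   ,   -0.   ,    0.001,   -0.867],
       [  -0.001,   -0.303,    0.953, -116.334],
       [   0.   ,    0.   ,    0.   ,    1.   ]])} 25.0
{'t': 0.1, 'q': array([-0.151,  0.207,  1.543,  0.   ,  1.393, -0.151]), 'qvel': array([-0.002, -0.003, -0.004,  0.   ,  0.   ,  0.001]), 'tau': array([ -0.001, -38.409, -29.255,  -0.   ,   0.005,   0.   ]), 'eef_pos': array([574.37 ,   0.073, 255.2  ]), 'eef_rot': array([[-0.   ,  1.   , -0.002],
       [ 1.   ,  0.   ,  0.   ],
       [ 0.   , -0.002, -1.   ]]), 'force': array([-0.565, -0.338, -0.073]), 'wrist_torque': array([0.056, 0.041, 0.019]), 'grip_width': 85.41397694139577}
```

View pics/scene0.png

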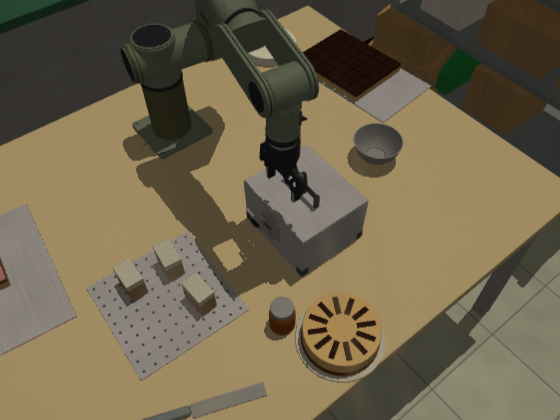

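View pics/side0.png

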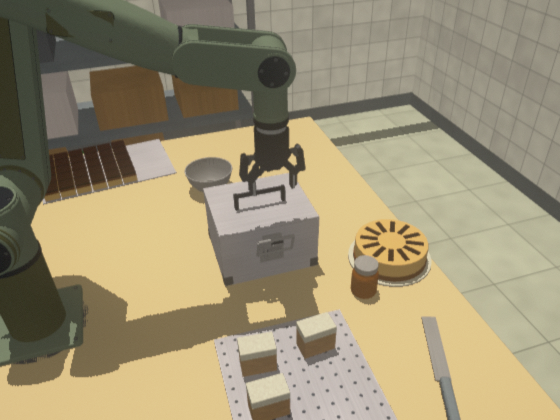

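The pictures show three cartons on the tray (side px ~(257,353), (268,397), (316,335)). The case sits under the gripper at about (262,225), with its latch face towards the side camera. The jar is at (366,276) and the bowl at (209,175). Next I'll turn the depth into poses.

```bash
cat > h.py <<'E'
import numpy as np,cv2
np.set_printoptions(precision=1,suppress=True)
def cloud(d,p):
    v,u=np.indices(d.shape); K=p['mtx']
    c=np.stack([(u-K[0,2])*d/K[0,0],(v-K[1,2])*d/K[1,1],d],-1)
    X=(c-p['t'])@p['R']; X[d<=0]=np.nan; return X
def blobs(X,zlo,zhi,amin,cell=2.,x0=250,y0=-600,n=450):
    P=X.reshape(-1,3); P=P[(P[:,2]>zlo)&(P[:,2]<zhi)]
    m=np.zeros((n,n),np.uint8)
    i=((P[:,:2]-[x0,y0])/cell).astype(int); ok=((i>=0)&(i<n)).all(1); m[i[ok,1],i[ok,0]]=255
    m=cv2.morphologyEx(m,cv2.MORPH_CLOSE,np.ones((5,5),np.uint8))
    out=[];k,l,st,_=cv2.connectedComponentsWithStats(m)
    lab=l[i[ok,1],i[ok,0]]; Q=P[ok]
    for j in range(1,k):
        if st[j,4]*cell**2<amin: continue
        q=Q[lab==j]; (c,s,a)=cv2.minAreaRect(q[:,:2].astype(np.float32))
        out.append((np.array(c),np.array(s),a,q))
    return out
E
python3 - <<'E'
from h import *
for n in ("scene","side"):
    f=np.load(f"pics/{n}0.npz"); X=cloud(f['d'],f)
    for lo,hi in ((150,166),(68,84),(84,100)):
        for c,s,a,q in blobs(X,lo,hi,600): print(n,lo,c,s,round(a,1),len(q),"zmed",np.median(q[:,2]))
    # latch zone
    if n=="side":
        for v in range(232,256,3):
            print(v,[tuple(X[v,u].round().astype(int)) for u in range(246,304,6)])
E
python3 - <<'E'
import cv2
a=cv2.imread('pics/side0.png')[165:290,190:330]
cv2.imwrite('pics/crop1.png',cv2.resize(a,None,fx=5,fy=5,interpolation=2)[:600])
E
```

```text
scene 150 [559.2 -74.6] [21.7 91.3] 89.6 150 zmed 156.26277107761115
scene 150 [561.3  83.1] [215.3 250. ] 89.1 5251 zmed 159.095265504126
scene 68 [ 439.8 -380.4] [46.3 78.8] 89.3 513 zmed 74.57969622235933
scene 68 [ 450.3 -275. ] [45.9 75.4] 83.4 472 zmed 74.7264550169287
scene 68 [ 581.2 -267.9] [77.7 47.3] 3.9 547 zmed 74.90530030112731
scene 68 [670.5  57.7] [247.6  94.9] 64.0 284 zmed 76.16653335019225
scene 84 [ 755.  -146.4] [53.5 57. ] 51.1 427 zmed 89.12608686502881
scene 84 [657.4  42.6] [269.2 120.1] 55.8 355 zmed 92.2640814278613
side 150 [556.8 -75.1] [22.2 89.1] 89.3 187 zmed 157.0542673767613
side 150 [560.1  83.8] [219.5 246.9] 89.2 4570 zmed 160.4817780486257
side 68 [ 439.  -380.4] [74.5 48.8] 0.1 943 zmed 75.90189285058395
side 68 [ 448.  -274.2] [50.1 74.1] 84.3 752 zmed 75.82541993470899
side 68 [ 579.9 -267.8] [75.6 49.3] 3.6 682 zmed 75.85318474396684
side 68 [505.9 -26.2] [ 23. 143.] 84.0 241 zmed 74.35905559333644
side 68 [636.2 -22.5] [88.3  8.2] 0.1 140 zmed 75.26654467264967
side 84 [ 753.3 -146.4] [57.  57.1] 21.9 343 zmed 90.20363473863694
side 84 [462
[... 3314 characters left out ...]
6), np.int64(-54), np.int64(106)), (np.int64(602), np.int64(-23), np.int64(73)), (np.int64(619), np.int64(-18), np.int64(64)), (np.int64(634), np.int64(-23), np.int64(64))]
253 [(np.int64(495), np.int64(-22), np.int64(94)), (np.int64(510), np.int64(-22), np.int64(89)), (np.int64(516), np.int64(-59), np.int64(118)), (np.int64(533), np.int64(-48), np.int64(104)), (np.int64(547), np.int64(-51), np.int64(102)), (np.int64(571), np.int64(-22), np.int64(71)), (np.int64(580), np.int64(-41), np.int64(84)), (np.int64(602), np.int64(-22), np.int64(62)), (np.int64(618), np.int64(-23), np.int64(58)), (np.int64(634), np.int64(-22), np.int64(53))]<stdin>:9: RuntimeWarning: invalid value encountered in cast
```

View pics/crop1.png

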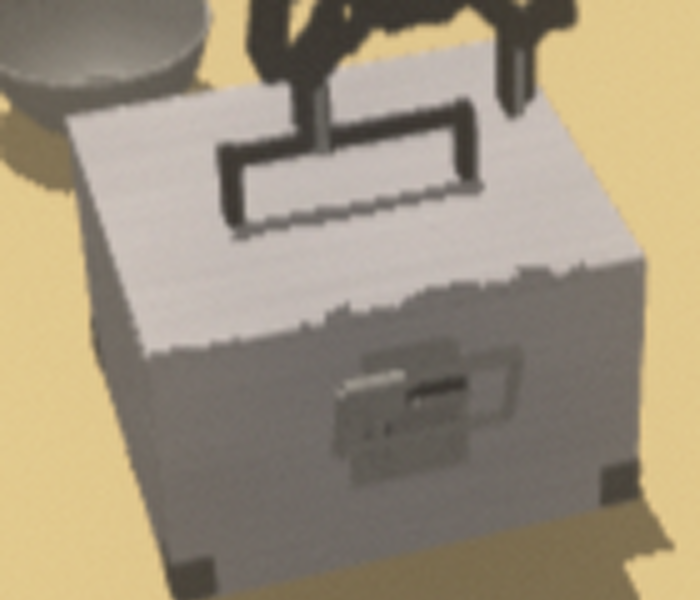

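```bash
cat >> h.py <<'E'
from plant import ctrl,sensors,optics
C0=np.array([560.6,83.5,0.]); YAW=-0.0157
def setcase(c,y):
    global C0,YAW; C0[:2]=c; YAW=y
def Rz(a): c,s=np.cos(a),np.sin(a); return np.array([[c,-s,0],[s,c,0],[0,0,1.]])
def cw(p): return C0+Rz(YAW)@np.array(p,float)          # case -> world
def tool(tilt=0,sx=1,yaw=None,cross=False):
    """tool z down, tilted towards case -y by tilt; jaws across case y (or along case x if cross)"""
    z=np.array([0,-np.sin(tilt),-np.cos(tilt)]); ex=np.array([sx,0,0.])
    x,y=(np.cross(ex,z),ex) if cross else (ex,np.cross(z,ex))
    return Rz(YAW if yaw is None else yaw)@np.column_stack([x,y,z])
def tcp(g,R,ahead=6): return np.array(g)-ahead*R[:,2]   # TCP so that a point 'ahead' on the tool axis is at g
def handle(phi):
    a=np.arctan2(98,-120)-phi; r=np.hypot(120,98)
    return cw([0,106+r*np.cos(a),100+r*np.sin(a)])
def snap(name,f,save=True):
    im,d=optics.grab_frame(name); p=optics.camera_params(name)
    if save: cv2.imwrite(f"pics/{f}.png",im[:,:,::-1])
    return im,d,p
E
python3 - <<'E'
from h import *
# refine the case pose from front-face and top-edge points
for n in ("scene","side"):
    f=np.load(f"pics/{n}0.npz"); X=cloud(f['d'],f)
    P=X.reshape(-1,3); 
    m=(P[:,2]>20)&(P[:,2]<80)&(abs(P[:,1]+21)<9)&(P[:,0]>450)&(P[:,0]<675)
    k=np.polyfit(P[m,0]-560,P[m,1],1); print(n,m.sum(),"front: yaw %.4f y@560 %.1f"%tuple(k))
    q=[b for b in blobs(X,150,166,8000)][0][3]; print(np.percentile(q[:,0],[.5,99.5]),np.percentile(q[:,1],[.5,99.5]))
    m=(P[:,2]>188)&(P[:,2]<215)&(abs(P[:,1]-69)<15)&(abs(P[:,0]-560)<60)
    print("handle",m.sum(),np.median(P[m],0),P[m][:,0].min(),P[m][:,0].max())
for sx in (1,-1):
    print(sx,"down",ctrl.solve_ik(tcp(handle(0),tool(0,sx)),tool(0,sx)))
    for phi in (.3,.6,.9,1.2,1.35):
        for k in (.5,.75,1):
            q=ctrl.solve_ik(tcp(handle(phi),tool(k*phi,sx)),tool(k*phi,sx)); print(phi,k,None if q is None else np.array(q))
E
```

```text
scene 411 front: yaw -0.0130 y@560 -22.2
[440.4 684.6] [-23.7 188.2]
handle 64 [602.3  67.1 201.2] 527.6048756327114 619.4324431966573
side 1477 front: yaw -0.0140 y@560 -21.2
[437.  680.2] [-23.9 189.3]
handle 222 [567.2  66.6 201.7] 500.129347586759 619.9468727139335
1 down [-0.   0.2  1.6 -0.   1.3  1.6]
0.3 0.5 [ 0.1  0.2  1.6 -0.2  1.4  1.7]
0.3 0.75 [ 0.1  0.3  1.5 -0.2  1.4  1.8]
0.3 1 [ 0.2  0.3  1.5 -0.3  1.4  1.8]
0.6 0.5 [ 0.3  0.3  1.5 -0.3  1.5  1.9]
0.6 0.75 [ 0.3  0.3  1.4 -0.4  1.5  2. ]
0.6 1 [ 0.4  0.4  1.4 -0.5  1.6  2. ]
0.9 0.5 [ 0.4  0.4  1.4 -0.4  1.6  2. ]
0.9 0.75 [ 0.5  0.5  1.3 -0.6  1.7  2.1]
0.9 1 [ 0.5  0.6  1.3 -0.8  1.8  2.1]
1.2 0.5 [ 0.5  0.5  1.3 -0.5  1.7  2.1]
1.2 0.75 [ 0.6  0.6  1.2 -0.7  1.8  2.2]
1.2 1 [ 0.6  0.8  1.1 -1.   2.   2.2]
1.35 0.5 [ 0.5  0.6  1.2 -0.6  1.7  2.1]
1.35 0.75 [ 0.6  0.7  1.1 -0.8  1.9  2.2]
1.35 1 [ 0.7  0.9  1.1 -1.1  2.1  2.2]
-1 down [-0.   0.2  1.6 -0.   1.3 -1.6]
0.3 0.5 [ 0.1  0.2  1.6 -0.2  1.4 -1.4]
0.3 0.75 [ 0.1  0.3  1.5 -0.2  1.4 -1.4]
0.3 1 [ 0.2  0.3  1.5 -0.3  1.4 -1.3]
0.6 0.5 [ 0.3  0.3  1.5 -0.3  1.5 -1.3]
0.6 0.75 [ 0.3  0.3  1.4 -0.4  1.5 -1.2]
0.6 1 [ 0.4  0.4  1.4 -0.5  1.6 -1.1]
0.9 0.5 [ 0.4  0.4  1.4 -0.4  1.6 -1.1]
0.9 0.75 [ 0.5  0.5  1.3 -0.6  1.7 -1.1]
0.9 1 [ 0.5  0.6  1.3 -0.8  1.8 -1. ]
1.2 0.5 [ 0.5  0.5  1.3 -0.5  1.7 -1. ]
1.2 0.75 [ 0.6  0.6  1.2 -0.7  1.8 -1. ]
1.2 1 [ 0.6  0.8  1.1 -1.   2.  -1. ]
1.35 0.5 [ 0.5  0.6  1.2 -0.6  1.7 -1. ]
1.35 0.75 [ 0.6  0.7  1.1 -0.8  1.9 -1. ]
1.35 1 [ 0.7  0.9  1.1 -1.1  2.1 -1. ]
```

```bash
sed -i 's/C0=np.array.*/C0=np.array([560.4,84.,0.]); YAW=-0.0140/' h.py
python3 - <<'E'
from h import *
S=-1
R=tool(0,S); h=handle(0)
ctrl.move_ptp(tcp(h+[0,0,75],R),R); ctrl.gripper_to(60)
ctrl.move_l(tcp(h,R),vel=100)
ctrl.gripper_to(0,50); print("grip",sensors.read_state()['grip_width'])
for phi in np.linspace(0,1.38,13)[1:]:
    R=tool(.75*phi,S); ctrl.move_l(tcp(handle(phi),R),R,vel=80)
    s=sensors.read_state(); print(round(phi,2),s['grip_width'],s['force'])
ctrl.hold(.3); snap("side","open1"); print(sensors.read_state()['t'])
E
```

```text
grip 10.269960087412057
0.12 10.361006093801326 [ 0.6 -7.1  1.5]
0.23 10.14845084727438 [ 1.7 -6.7  1.4]
0.34 10.536755901432294 [-0.6 -5.9  2.4]
0.46 10.391458757150643 [ 0.4 -6.7  1.9]
0.57 10.348422346150548 [ 0.1 -5.2  4.7]
0.69 10.220732337363039 [-0.1 -5.8  5.3]
0.8 10.307837512830858 [ 0.3 -3.3  6.5]
0.92 10.345536750993533 [ 0.4 -2.1  6.6]
1.03 10.638764440964662 [-1.1 -1.2  6.7]
1.15 10.325211017183241 [ 0.7 -1.9  8.5]
1.26 10.228575750867003 [0.8 2.  5.8]
1.38 10.505920566193069 [1.3 1.8 5. ]
8.025
```

View pics/open1.png

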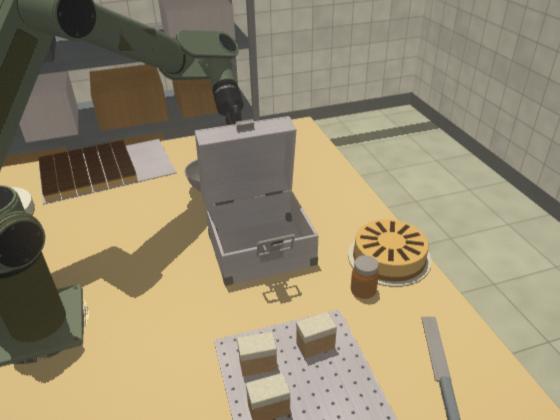

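The lid is held open at about 1.38 rad (upright in the side view, px (245,160)). I'll release it, check the angle and measure the cartons again.

```bash
cat >> h.py <<'E'
S=-1
def cartons(lo=68,hi=84,ymax=-60):
    """mean over both fixed cameras of carton tops outside the case: [(xy,yaw)]"""
    out=[]
    for n in ("scene","side"):
        _,d,p=snap(n,"",False)
        for c,s,a,q in blobs(cloud(d,p),lo,hi,1500):
            if c[1]>ymax or max(s)>95 or min(s)<36 or len(q)<150 or c[0]>720: continue
            L=np.radians(a if s[0]>s[1] else a-90); L=(L+np.pi/2)%np.pi-np.pi/2
            out.append((n,c,L,s))
    return out
def merge(cs):
    g=[]
    for n,c,L,s in cs:
        for e in g:
            if np.linalg.norm(e[0][0]-c)<20: e.append((c,L)); break
        else: g.append([(c,L)])
    return [(np.mean([e[0] for e in b],0),np.mean([e[1] for e in b])) for b in g]
E
python3 - <<'E'
from h import *
R=sensors.read_state()['eef_rot']; p=sensors.read_state()['eef_pos']
ctrl.gripper_to(40); ctrl.move_l(p-110*R[:,2],vel=200)
q=sensors.read_state()['eef_pos']; ctrl.move_l([q[0],q[1],max(q[2],400)],vel=200)
R=tool(0,S); ctrl.move_ptp([500,-60,330],R)
ctrl.hold(.3)
for n in ("scene","side"):
    _,d,p=snap(n,n+"1"); X=cloud(d,p).reshape(-1,3)
    m=(X[:,2]>180)&(X[:,2]<330)&(X[:,1]>150)&(abs(X[:,0]-560)<125)
    P=X[m]; print(n,m.sum()); 
    if m.sum()>50:
        # lid inner face: y vs z
        for z in range(190,320,20):
            k=abs(P[:,2]-z)<10
            if k.sum()>5: print(z,np.percentile(P[k,1],[5,50,95]))
cs=cartons()
for c in cs: print(c[0],c[1],np.degrees(c[2]),c[3])
print(sensors.read_state()['t'])
E
```

```text
scene 3497
190 [197.5 250.5 254.4]
210 [201.  251.8 255.9]
230 [201.3 253.3 256.7]
250 [200.8 218.5 251.3]
270 [201.2 217.6 251.7]
290 [202.2 209.3 251.8]
310 [205.7 230.2 260.9]
side 3111
190 [199.2 251.4 256.8]
210 [200.9 253.1 258.1]
230 [202.1 254.7 259.4]
250 [203.9 255.9 262.1]
270 [203.8 256.7 262.4]
290 [ 204.9  243.1 1640.6]
310 [205.2 225.  261.9]
scene [ 439.9 -380.4] -2.0133590698242196 [46.9 78.9]
scene [ 449.3 -274.8] -6.375907897949219 [46.1 77. ]
scene [ 581.2 -268.3] 2.738296985626225 [77.4 47.2]
side [ 439.2 -380.6] -0.5439071655273456 [49.1 74.3]
side [ 447.7 -274.5] -5.5898208618164 [49.4 73.6]
side [ 579.8 -268.2] 2.461268663406368 [75.2 50. ]
11.875
```

View pics/scene1.png

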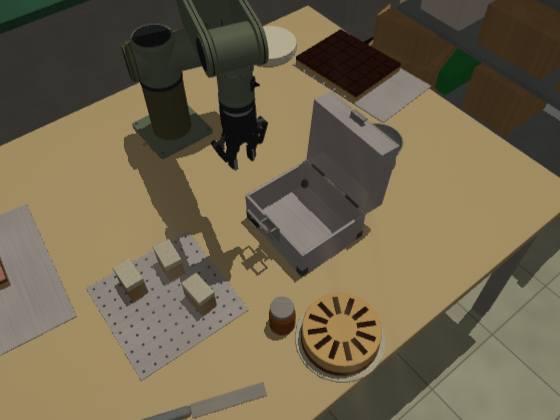

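The lid stands open by itself (scene px (350,155), about 1.65 rad by depth), and all three cartons are located. I'll pick and place them now.

```bash
cat >> h.py <<'E'
GZ=50
def pick(c,yaw):
    R=tool(0,S,yaw=yaw)
    ctrl.gripper_to(70)
    ctrl.move_ptp(tcp([c[0],c[1],200],R),R)
    ctrl.move_l(tcp([c[0],c[1],GZ],R),vel=150)
    w=ctrl.gripper_to(30,45); ctrl.hold(.2)
    ctrl.move_l(tcp([c[0],c[1],270],R),vel=200)
    return sensors.read_state()['grip_width']
def place(x,y):
    R=tool(0,S); g=cw([x,y,0])
    ctrl.move_l(tcp([g[0],g[1],270],R),R,vel=250); w1=sensors.read_state()['grip_width']
    ctrl.move_l(tcp([g[0],g[1],110],R),vel=200)
    hit=ctrl.move_l(tcp([g[0],g[1],GZ+5],R),vel=60,threshold=12)
    z=sensors.read_state()['eef_pos'][2]
    ctrl.gripper_to(60); ctrl.hold(.2)
    ctrl.move_l(tcp([g[0],g[1],270],R),vel=200)
    return w1,hit,z
E
python3 - <<'E'
from h import *
for tgt in ((50,-46),(-50,-46),(0,38)):
    g=merge(cartons()); print([(c,round(np.degrees(a),1)) for c,a in g])
    if not g: break
    c,a=max(g,key=lambda e:e[0][0])
    w=pick(c,a); print("picked",w)
    if w<38: print("lost"); break
    r=place(*tgt); print("placed",r)
    if r[0]<38: print("lost in carry"); break
R=tool(0,S); ctrl.move_ptp([470,-130,330],R)
snap("scene","scene2"); snap("side","side2"); print(cartons(), sensors.read_state()['t'])
E
```

```text
[(array([ 439.4, -380.5]), np.float64(-0.7)), (array([ 448.6, -274.8]), np.float64(-6.4)), (array([ 580.9, -268.4]), np.float64(3.4))]
picked 45.616832118241405
placed (45.42322294163902, True, np.float64(75.49354524234217))
[(array([ 439.9, -380.6]), np.float64(-0.3)), (array([ 449.2, -275.2]), np.float64(-5.6))]
picked 45.45262913353786
placed (45.5154344163367, True, np.float64(75.50346664709366))
[(array([ 439.4, -380.3]), np.float64(-1.2))]
picked 45.60745590241606
placed (45.460207062208184, True, np.float64(61.48542052696776))
[] 42.15
```

View pics/scene2.png

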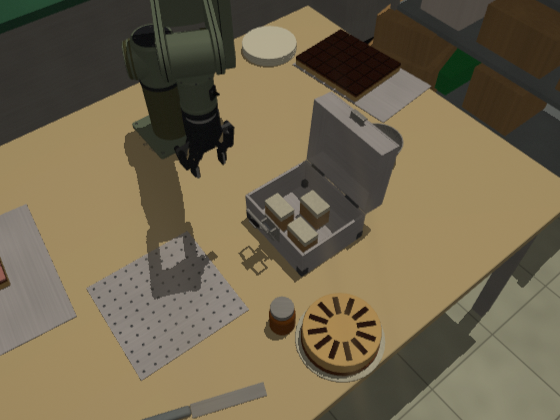

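All three cartons are in the case (scene px (280,208), (315,207), (302,234)). The first two stopped 14 mm high on contact, so I'll check that they sit on the floor and that the latch is unchanged.

Run:
```python
from h import *
for n in ("scene","side"):
    _,d,p=snap(n,n+"3"); X=cloud(d,p)
    for c,s,a,q in blobs(X,60,98,700):
        if c[1]>-25 and min(s)>20:
            L=Rz(-YAW)@(np.array([*c,0])-C0); print(n,"case xy",L[:2],s,round(a),"z",np.percentile(q[:,2],[10,50,90]))
    P=X.reshape(-1,3); P=(P-C0)@Rz(YAW)
    m=(P[:,1]<-112)&(P[:,1]>-230)&(abs(P[:,0])<60)&(P[:,2]>70)&(P[:,2]<200)
    Q=P[m]
    for z in range(70,190,10):
        for nm,k in (("lev",abs(Q[:,0])<14),("leg",abs(Q[:,0])>30)):
            k=k&(abs(Q[:,2]-z)<5)
            if k.sum()>1: print(nm,z,k.sum(),np.median(Q[k,1]),end="; ")
    print()
a=cv2.imread('pics/side3.png')[170:300,190:330]
cv2.imwrite('pics/crop3.png',cv2.resize(a,None,fx=4.5,fy=4.5,interpolation=2))
```

```text
scene case xy [ 0.3 -8.4] [235.2 251.6] 90 z [64.8 81.8 96.4]
scene case xy [-51.6 -45.3] [48.9 77.6] 89 z [67.1 78.6 81.9]
scene case xy [ 49.  -45.8] [49.6 77.9] 90 z [68.7 78.3 81.6]
scene case xy [-0.8 37.3] [48.8 78.6] 89 z [68.4 78.4 82.2]
lev 100 26 -121.35781133319156; leg 100 2 -135.16232372058107; lev 110 4 -126.85850880586301; leg 110 5 -138.13047684747963; leg 120 6 -140.68502892910536; lev 130 5 -147.69230157198027; leg 130 5 -143.1583767760309; lev 140 5 -155.89279700419834; leg 140 5 -147.83582989051138; lev 150 29 -164.4974299760968; leg 150 15 -151.93173749561592; lev 160 48 -155.93644694874922; leg 160 25 -153.76594414724232; 
side case xy [ -1.2 -11.6] [238.  244.9] 89 z [63.4 78.6 95. ]
side case xy [102.3  33.8] [108.9 220.1] 32 z [63.9 79.7 94.8]
side case xy [ 48.1 -42.5] [50.1 75.6] 87 z [77.  80.3 82.6]
side case xy [-53.  -44.3] [49.3 74.3] 88 z [76.2 80.3 82.7]
side case xy [-2.6 36.9] [73.6 52.6] 1 z [64.4 79.2 82.2]
lev 100 14 -134.36130765344302; leg 100 9 -133.70096247898704; lev 110 28 -135.2641668570788; leg 110 23 -136.02605450551943; lev 120 10 -142.69751081805475; leg 120 13 -141.56660254378045; lev 130 12 -150.54571814135966; leg 130 12 -145.1811778355497; lev 140 12 -158.31219617429537; leg 140 11 -147.435617915044; lev 150 39 -165.2150384913765; leg 150 17 -152.32140134235055; lev 160 60 -155.95427516191927; leg 160 34 -154.07429547390615;
```

View pics/crop3.png

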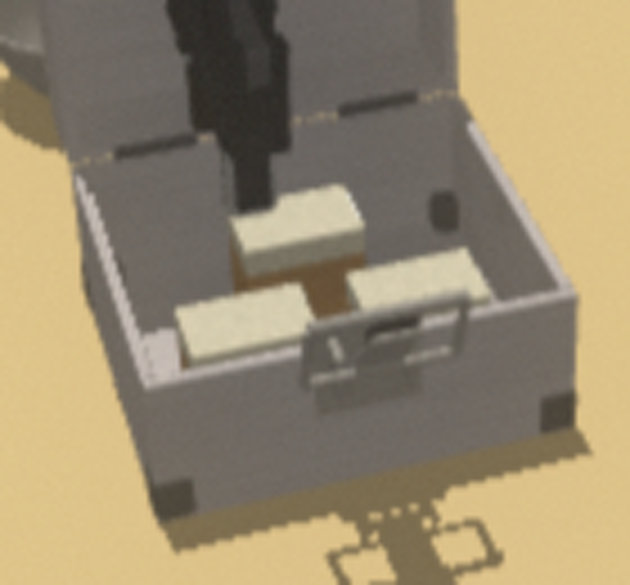

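The carton tops are at z = 80, so they sit on the floor at (±50,−45) and (0,37). The lever (≈2.45 rad) and the bail are undisturbed. Next I'll push the lid shut from behind the handle.

Run:
```python
from h import *
T=.4; R=tool(T,S,cross=True)
try: ctrl.solve_ik(tcp(handle(1.65),R),R) is not None or 1/0
except ZeroDivisionError: print("try other"); R=tool(T,1,cross=True)
n=Rz(YAW)@np.array([0,np.cos(T),-np.sin(T)])
def at(phi,gap): return tcp(handle(phi)+n*(17+gap),R,12)
print([None if ctrl.solve_ik(at(p,0),R) is None else 1 for p in (1.65,1.4,1.2,1.0,.9)])
ctrl.gripper_to(0)
s=at(1.65,25)
ctrl.move_l([470,-60,420],vel=250)
ctrl.move_ptp(s-140*R[:,2],R); ctrl.move_l(s,vel=150,threshold=15)
for phi in np.linspace(1.65,.95,11):
    hit=ctrl.move_l(at(phi,0),vel=90,threshold=40); st=sensors.read_state(); print(round(phi,2),hit,st['force'])
    if hit: break
ctrl.move_l(st['eef_pos']-120*R[:,2],vel=200); ctrl.hold(1.0)
_,d,p=snap("side","side4"); X=cloud(d,p)
for c,s,a,q in blobs(X,140,180,8000): print(c,s,a,np.percentile(q[:,2],[5,50,95]))
print(sensors.read_state()['t'])
```

```text
[1, 1, 1, 1, 1]
1.65 False [-0.3  0.1  0.8]
1.58 False [1.6 1.7 0.8]
1.51 False [0.3 1.  0.2]
1.44 False [1.8 0.3 0.3]
1.37 False [ 0.3 -0.6  0. ]
1.3 False [-0.7 -0.1 -0. ]
1.23 False [0.4 0.1 0.1]
1.16 False [-0.1  0.4 -0.2]
1.09 False [-0.6  0.5  0.3]
1.02 False [-0.8  0.4 -0.5]
0.95 False [ 0.4  0.3 -0.3]
[560.   74.7] [236.2 247.4] 88.83963775634766 [146.2 160.4 163.1]
51.15
```

View pics/side4.png

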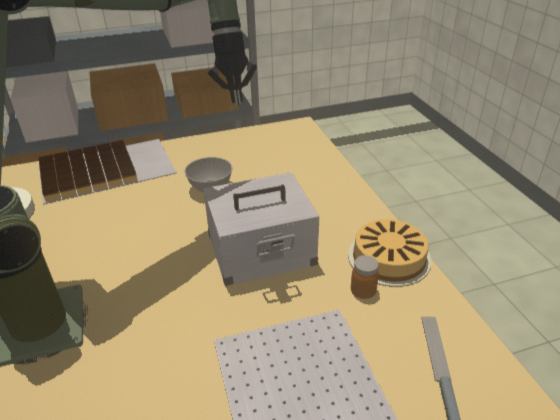

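The lid is shut (top z ≈ 160, side px (262,210)) and the bowl and jar are untouched. Now I'll tip the bail in past upright with the two fingers either side of the lever.

Run:
```python
from h import *
R=tool(0,S,cross=True)
def at(y,z): return tcp(cw([0,y,z]),R,20)
ctrl.move_ptp(at(-60,330),R); ctrl.gripper_to(41)
ctrl.move_ptp(at(-185,270),R)
print(ctrl.move_l(at(-185,151),vel=120,threshold=12))
print(ctrl.move_l(at(-138,153),vel=60,threshold=25),sensors.read_state()['eef_pos'],sensors.read_state()['force'])
ctrl.hold(.6)
ctrl.move_l(at(-185,153),vel=120); ctrl.move_l(at(-185,300),vel=150); ctrl.move_ptp(at(-330,330),R)
for n in ("scene","side"):
    im,d,p=snap(n,n+"5"); P=(cloud(d,p).reshape(-1,3)-C0)@Rz(YAW)
    m=(P[:,1]<-109)&(P[:,1]>-230)&(abs(P[:,0])<60)&(P[:,2]>70)&(P[:,2]<200); Q=P[m]
    for z in range(90,190,10):
        for nm,k in (("lev",abs(Q[:,0])<14),("leg",abs(Q[:,0])>30)):
            k=k&(abs(Q[:,2]-z)<5)
            if k.sum()>1: print(nm,z,k.sum(),np.median(Q[k,1]),end="; ")
    print()
a=cv2.imread('pics/side5.png')[170:290,190:330]
cv2.imwrite('pics/crop5.png',cv2.resize(a,None,fx=5,fy=5,interpolation=2))
print(sensors.read_state()['t'])
```

```text
Traceback (most recent call last):
plant.MotionError: the arm cannot take that pose within its joint ranges
```

```bash
cat > bail.py <<'E'
from h import *
R=tool(0,1,cross=True)
def at(y,z): return tcp(cw([0,y,z]),R,20)
p=sensors.read_state()['eef_pos']
ctrl.move_ptp(at(-60,330),R); ctrl.gripper_to(41)
ctrl.move_ptp(at(-185,270),R)
print(ctrl.move_l(at(-185,151),vel=120,threshold=12))
print(ctrl.move_l(at(-138,153),vel=60,threshold=25),sensors.read_state()['eef_pos'],sensors.read_state()['force'])
ctrl.hold(.6)
ctrl.move_l(at(-185,153),vel=120); ctrl.move_l(at(-185,300),vel=150); ctrl.move_ptp(at(-330,330),R)
for n in ("scene","side"):
    im,d,p=snap(n,n+"5"); P=(cloud(d,p).reshape(-1,3)-C0)@Rz(YAW)
    m=(P[:,1]<-109)&(P[:,1]>-230)&(abs(P[:,0])<60)&(P[:,2]>70)&(P[:,2]<200); Q=P[m]
    for z in range(90,190,10):
        for nm,k in (("lev",abs(Q[:,0])<14),("leg",abs(Q[:,0])>30)):
            k=k&(abs(Q[:,2]-z)<5)
            if k.sum()>1: print(nm,z,k.sum(),np.median(Q[k,1]),end="; ")
    print()
a=cv2.imread('pics/side5.png')[170:290,190:330]
cv2.imwrite('pics/crop5.png',cv2.resize(a,None,fx=5,fy=5,interpolation=2))
print(sensors.read_state()['t'])
E
python3 bail.py
```

```text
False
False [558.5 -54.1 173. ] [-0.2 -1.   0.7]
lev 90 4 -110.03190722855292; lev 100 27 -121.08988661728287; leg 100 13 -133.65144441073357; lev 110 17 -130.83517868271127; leg 110 18 -132.77957184397553; lev 120 15 -138.25419924878466; leg 120 17 -127.3745769575881; lev 130 32 -123.48329241220488; leg 130 18 -122.14062273841891; lev 140 49 -122.27635575705825; leg 140 17 -117.7435440404771; lev 150 52 -160.90698936884033; leg 150 20 -112.77446501805983; lev 160 30 -115.32899107564003; leg 160 15 -112.2768214837895; 
leg 90 2 -109.33315748930661; lev 100 20 -132.91876265845278; leg 100 13 -134.22294506710662; lev 110 34 -134.1376483845027; leg 110 31 -133.63597621210525; lev 120 15 -138.17938184586396; leg 120 26 -127.65704408210752; lev 130 26 -145.67808174481544; leg 130 23 -121.95949572422265; lev 140 53 -123.60088860778185; leg 140 21 -118.14479517436826; lev 150 63 -161.84551850098848; leg 150 18 -113.10562155317504; lev 160 44 -159.8376045389315; leg 160 14 -111.77195324749044; 
59.55
```

View pics/crop5.png

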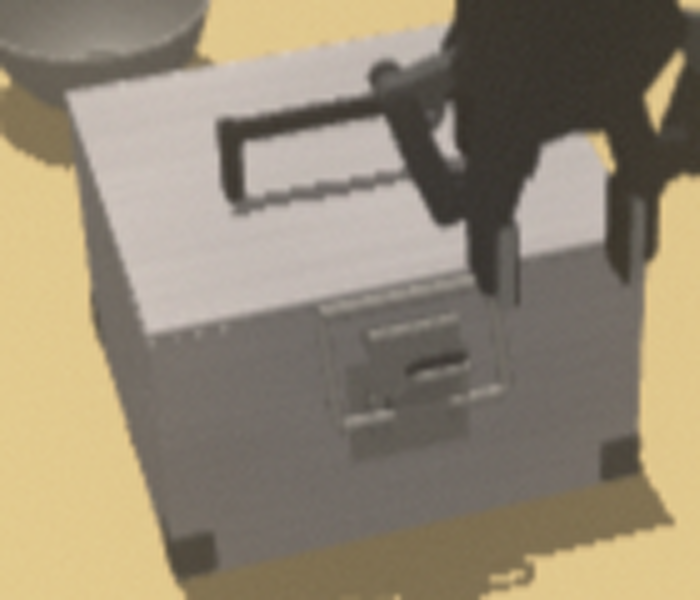

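The bail now leans in on the lid above the keeper slot (crop px (400,295), bar at y ≈ −110, z ≈ 157). The lever is still at about 2.4. I'll press it down along its arc and pause at about 1.55 rad to check the hook.

```bash
cat >> h.py <<'E'
def levpose(a,press=0,s=68,off=10.5,back=0):
    tl=(.45 if a>np.pi/2 else .7)*(a-np.pi/2); dl=tl-(a-np.pi/2)
    R=tool(tl,1,cross=True); n=np.array([0,-np.cos(a),np.sin(a)]); d=np.array([0,-np.sin(a),-np.cos(a)])
    E=np.array([0,-120,95])+d*s+n*(off-press+11*abs(np.sin(dl)))
    return tcp(cw(E),R,ctrl.tcp_to_tips+back),R
E
python3 - <<'E'
from h import *
for a in np.arange(2.45,.2,-.25): print(round(a,2),[None if q is None else np.array(q) for q in [ctrl.solve_ik(*levpose(a))]])
ctrl.gripper_to(0)
p,R=levpose(2.5,back=110); ctrl.move_ptp(p,R)
ctrl.move_l(levpose(2.5)[0],vel=80,threshold=10); print(sensors.read_state()['force'],sensors.read_state()['eef_pos']-levpose(2.5)[0])
for a in np.arange(2.4,1.5,-.1):
    p,R=levpose(a,press=1); h=ctrl.move_l(p,R,vel=60,threshold=40); s=sensors.read_state(); print(round(a,2),h,s['force'])
    if h: break
for n in ("scene","side"):
    im,d,p=snap(n,n+"6"); P=(cloud(d,p).reshape(-1,3)-C0)@Rz(YAW)
    m=(P[:,1]<-109)&(P[:,1]>-145)&(abs(P[:,0])<50)&(abs(P[:,0])>28)&(P[:,2]>70)&(P[:,2]<200); Q=P[m]
    for z in range(80,180,10):
        k=(abs(Q[:,2]-z)<5)
        if k.sum()>1: print("leg",z,k.sum(),np.median(Q[k,1]),end="; ")
    print()
a=cv2.imread('pics/side6.png')[170:290,190:330]; b=cv2.imread('pics/scene6.png')[150:270,220:360]
cv2.imwrite('pics/crop6.png',cv2.resize(np.hstack([a,b]),None,fx=2.8,fy=2.8,interpolation=2))
print(sensors.read_state()['t'])
E
```

```text
2.45 [array([-0.1,  0.3,  1.7, -0.4,  1.2,  0.1])]
2.2 [array([-0.1,  0.3,  1.7, -0.3,  1.2, -0. ])]
1.95 [array([-0.2,  0.3,  1.7, -0.2,  1.2, -0.1])]
1.7 [array([-0.3,  0.3,  1.7, -0.1,  1.1, -0.3])]
1.45 [array([-0.4,  0.3,  1.7,  0.1,  1.2, -0.4])]
1.2 [array([-0.5,  0.4,  1.6,  0.2,  1.2, -0.6])]
0.95 [array([-0.5,  0.5,  1.6,  0.4,  1.3, -0.7])]
0.7 [array([-0.6,  0.6,  1.6,  0.5,  1.4, -0.8])]
0.45 [array([-0.6,  0.7,  1.5,  0.6,  1.5, -0.9])]
[0.5 0.2 0.1] [0.5 0.1 0.7]
2.4 False [-0.3 -0.1  0.8]
2.3 False [-0.  -0.5 -0. ]
2.2 False [-0.7  0.2  0.7]
2.1 False [ 0.   0.3 -0.2]
2.0 False [-0.3 -0.6  1.8]
1.9 False [-0.2 -0.3 -0.1]
1.8 False [-0.1  0.2 -1.1]
1.7 False [-0.1 -0.  -0.8]
1.6 False [ 0.3  0.3 -0.7]
leg 80 3 -109.4080667261341; leg 90 13 -136.38903342824935; leg 100 12 -131.7414959047794; leg 110 13 -126.79720613427575; leg 120 9 -121.3300767735477; leg 130 14 -114.74200782326446; leg 140 26 -111.77325839705136; leg 150 3 -112.02417149800547; 
leg 90 27 -135.9139844972607; leg 100 15 -135.47591751351283; leg 110 15 -128.00253197213422; leg 120 8 -122.10950561651418; leg 130 3 -118.60861892445395; 
65.1583
```

View pics/crop6.png

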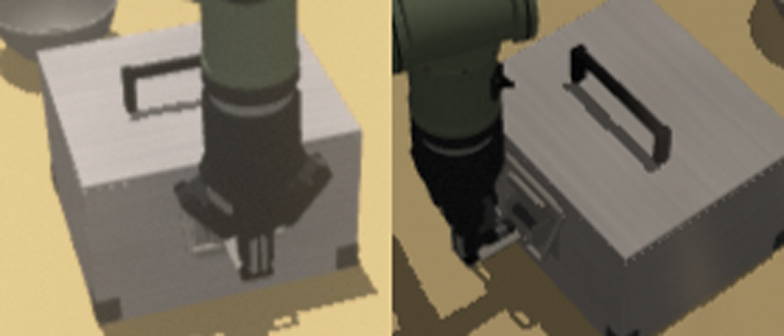

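The bar has come down to z ≈ 141 at y ≈ −112, which is in the slot (right crop px (545,215)). I'll carry on down over centre.

Run:
```python
from h import *
for a in np.arange(1.5,.22,-.1):
    p,R=levpose(a,press=2); h=ctrl.move_l(p,R,vel=60,threshold=60); s=sensors.read_state(); print(round(a,2),h,s['force'])
    if h: break
ctrl.hold(.5)
s=sensors.read_state(); R=s['eef_rot']; ctrl.move_l(s['eef_pos']-100*R[:,2],vel=150)
p=sensors.read_state()['eef_pos']; ctrl.move_l([p[0]-40,p[1]-50,330],vel=200); ctrl.move_ptp([430,-300,330],tool(0,1,cross=True)); ctrl.hold(.3)
for n in ("scene","side"):
    im,d,p=snap(n,n+"7"); P=(cloud(d,p).reshape(-1,3)-C0)@Rz(YAW)
    m=(P[:,1]<-109)&(P[:,1]>-200)&(abs(P[:,0])<50)&(P[:,2]>10)&(P[:,2]<180); Q=P[m]
    for z in range(20,170,10):
        for nm,k in (("lev",abs(Q[:,0])<13),("leg",abs(Q[:,0])>30)):
            k=k&(abs(Q[:,2]-z)<5)
            if k.sum()>1: print(nm,z,k.sum(),np.median(Q[k,1]),end="; ")
    print()
    for c,sz,a,q in blobs(cloud(d,p),140,180,8000): print("lid",np.percentile(q[:,2],[25,50,75]))
a=cv2.imread('pics/side7.png')[170:290,190:330]
cv2.imwrite('pics/crop7.png',cv2.resize(a,None,fx=5,fy=5,interpolation=2))
print(sensors.read_state()['t'])
```

```text
1.5 False [ 0.  -0.2  0.4]
1.4 False [ 1.2 -0.4  1.2]
1.3 False [ 0.7 -0.3  0.7]
1.2 False [ 1.5 -0.2  1.4]
1.1 False [ 1.3 -0.1  1.2]
1.0 False [ 0.6 -0.3  1.7]
0.9 False [ 0.5 -1.  -0.5]
0.8 False [0.  0.2 0.2]
0.7 False [-0.6 -0.2  0.3]
0.6 False [ 0.3  0.3 -0.3]
0.5 False [-0.2  0.1 -0.3]
0.4 False [ 0.4 -0.  -0. ]
0.3 False [0.1 0.6 0.1]
lev 20 6 -126.98870232556055; lev 30 28 -126.03188792823235; lev 40 13 -122.78581732684445; lev 50 12 -122.38802735375123; lev 60 14 -122.44531979406432; lev 70 9 -123.07750264836055; lev 80 12 -122.60701108815897; leg 80 14 -116.08793207445704; lev 90 12 -110.46239045844666; leg 90 14 -114.79409851497661; lev 100 31 -121.26415521822467; leg 100 10 -115.12069935741523; lev 110 2 -109.41973610133718; leg 110 12 -115.79397803609814; leg 120 11 -113.5460800523629; lev 130 10 -119.92073322243505; leg 130 16 -114.07891839657191; lev 140 52 -116.75036534089617; leg 140 25 -112.93511236964062; lev 150 5 -122.8770890751148; leg 150 4 -115.32769414958508; 
lid [157.  158.9 160.5]
lev 20 8 -126.24229708819459; leg 20 2 -109.25409521767904; lev 30 42 -126.65981076445348; lev 40 35 -121.85076644588302; lev 50 30 -121.5774187840378; lev 60 34 -121.47683390028826; leg 60 2 -110.08685453142351; lev 70 30 -121.12880388788095; leg 70 2 -109.24940068316553; lev 80 33 -120.0171284586674; leg 80 23 -115.53215253848765; lev 90 23 -120.72774305333375; leg 90 15 -115.84078832474219; lev 100 48 -120.9244649217514; leg 100 13 -114.90269175953523; lev 110 9 -110.10274933604649; leg 110 6 -114.26468738297403; leg 120 11 -113.83978630679852; lev 130 9 -123.07105409818713; leg 130 9 -113.66431974489167; lev 140 20 -123.25052303658512; leg 140 18 -113.40125060608142; lev 150 2 -122.09564044087057; leg 150 2 -114.89664327444945; 
lid [158.9 160.3 161.5]
72.2333
```

View pics/crop7.png

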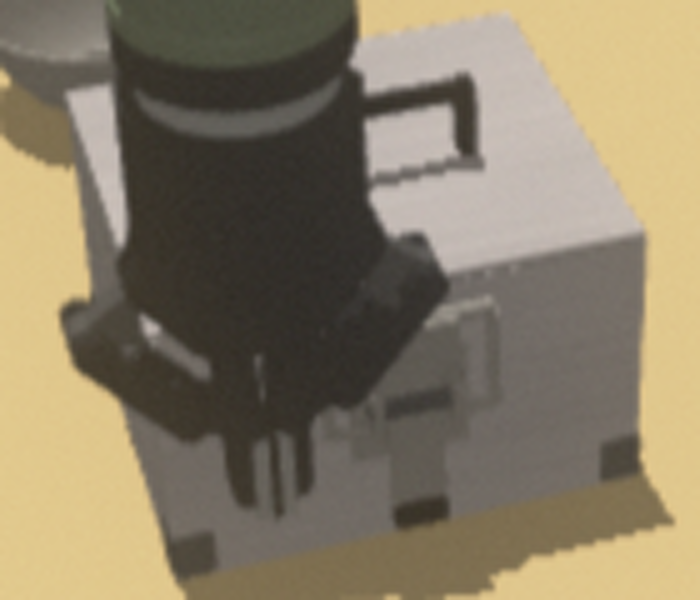

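The lever hangs flat on the wall (crop px (420,480), y ≈ −121 all along), the bail is over the keeper and the lid is at z ≈ 160. The robot is clear, so I'm handing the job in.

```bash
python3 -c "
from plant import ctrl,sensors
ctrl.finish_job(); print(sensors.read_state()['t'])"
```

```text
the job is handed in; nothing more can be done
the job is handed in; nothing more can be done
```

The pastry order is packed: all three cartons in this run are in the case, the lid is shut and latched, and I handed the job in at about 72 s. It returned no verdict.

- **Lid open:** I swung it up by its handle and let go past the balance point. The depth images showed it standing open by itself at about 1.65 rad.
- **Cartons:** They stand side by side on the case floor, at about (±50, −45) and (0, 37) mm in the case's frame. Their tops measured z ≈ 80 mm, as expected for cartons on the floor.
- **Lid shut and latch:** I pushed the lid shut from behind the handle, tipped the bail in over the keeper and pressed the lever down over centre. In the last depth images:
  - lid top at z ≈ 160 mm
  - bail bar at y ≈ −113, z ≈ 140–145 mm, against a seat at (−113, 140)
  - lever flat on the wall along its whole length
  - arm clear of everything
- **Bowl and jam jar:** I never went near them and the images show them in place, but I did not measure their positions again at the end.

**One oddity:** The first two cartons met unexplained contact about 14 mm above the planned release height. They were released there and dropped a little. The depth check afterwards showed both upright on the floor and the latch undisturbed. I could not see the cartons again once the lid was shut.

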